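Start the screw cap on the syrup tank

TASK

Close the little syrup tank: set its white wing cap level on the filler neck with the wing in line with the tank's long side, so that it rests on top of the threads. Then, pressing only lightly, turn it backwards (anticlockwise from above) until it drops into the thread, and from there forwards (clockwise) until it has screwed down to its stop. Do not force it at any time, let go of it at the end, and leave the other things on the bench undisturbed.

Things in the scene. Friction and masses are not known exactly. Their poses are not given: they have to be found in the camera images.
- cap: White plastic screw cap, about 140 g, loose, upright on the bench. Round skirt 55 mm diameter, 30 mm tall, open below; on top a bar-shaped wing. Origin: centre of the skirt's rim (underside), z up along its axis, x along the wing; half a turn gives the same cap. Inside sit four lugs 90 degrees apart, at 45 degrees to the wing, their undersides 2 mm above the rim.
- cap_wing (a point): On the cap's axis, 52 mm above its rim, where to pinch the wing from above. The wing is 50 mm long (cap x), 12 mm thick (cap y) and stands 28 mm high, from 30 to 58 mm above the rim. A closed grip holds the cap up: it drops only if the hand follows it down or lets go.
- tank: Low stainless syrup tank, fixed, 250 mm long (tank x axis), 150 mm wide (tank y axis), top face 100 mm above the bench, drain tap on its +y side. Origin: on the bench under its centre.
- neck_base (a point): Centre of the neck's foot on the tank's top, 45 mm towards tank +x from the tank's centre; z up. Aluminium neck: core 33 mm, 46 mm over the threads, 27 mm tall, its top coned so that the cap centres itself (nearly 2 mm sideways play). Four thread starts 90 degrees apart, at an unknown angle, up to 18 degrees either way. The neck bears at most 45 N in all from the cap.
- rim_on_crests (a point): On the neck's axis, 14 mm above its foot: where the cap's rim stands when the lugs rest on the flat thread crests. With the wing along the tank's x axis (within 8 degrees) they always land there. From there the gaps lie an unknown 8 to 50 degrees anticlockwise; clockwise on the crests the lugs run into hard shoulders.
- rim_clicked (a point): On the neck's axis, 6 mm above its foot: where the rim stands once the lugs have dropped 8 mm through the gaps (the click). The gap leaves about 11 degrees of play; farther anticlockwise is a hard shoulder. From here clockwise the lugs run under the thread.
- rim_home (a point): On the neck's axis, 2 mm above its foot: where the rim stands when screwed home. Clockwise from the click the thread draws the cap down by 4 mm evenly over about 60 degrees, beginning 0 to 11 degrees after the click (2 mm up-and-down play), to a hard stop 57 to 70 degrees from the click.
- bottle_a: Full syrup bottle, loose, 56 mm diameter, 200 mm tall, standing beside the tank's +x end. Origin: centre of the underside.
- bottle_b: The same kind of bottle, standing beyond the tank. Origin: centre of the underside.
- jar: Small capped jar, loose, 60 mm diameter, 75 mm tall. Origin: centre of the underside.
- beaker: Plastic cup, loose, 72 mm diameter, 90 mm tall. Origin: centre of the underside.
- lidstack: Brass-coloured flat tin lid, loose, 60 mm diameter, 18 mm high, lying on the bench. Origin: centre of the underside.
- brush: Flat brush with a wooden handle, loose, lying on the bench at the right.
- bottle_c: Syrup bottle lying in a fixed wooden cradle about 60 mm high at the far right. Origin: centre of the bottle's foot, z along the bottle.
Mind the look-alikes: they are no part of the job. Leave any blue or purple look-alike of the cap alone.

How it is judged (in metres and radians):
On the way, in this order (a step that is already met when the one before it is completed fails the run):
1. the cap rests level on top of the thread crests (rim 12.7 to 15.3 mm above the neck's foot, within 4 mm of its axis) (z of cap in the frame of neck_base between 0.0127 and 0.0153 m and horizontal distance between cap and neck_base below 0.004 m and angle between cap's own z axis and vertical below 0.08 rad and contact force between cap and tank above 0.3 N), for 0.15 s.
2. turned back, the cap has dropped level into the thread (rim under 8.5 mm) (z of cap in the frame of neck_base between 0.0042 and 0.0085 m and horizontal distance between cap and neck_base below 0.004 m and angle between cap's own z axis and vertical below 0.12 rad), for 0.1 s.
At the end, for the whole second after the job is handed in: The cap is screwed down on the neck: rim no more than 3.3 mm above the neck's foot, within 4 mm of its axis, level within 0.08 rad, at rest and released (z of cap in the frame of neck_base below 0.0033 m and horizontal distance between cap and neck_base below 0.004 m and angle between cap's own z axis and vertical below 0.08 rad and linear speed of cap below 0.01 m/s); the robot touches nothing.
It fails at once if the cap is forced: it bears on the neck or tank with more than 45 N (contact force between cap and tank above 45 N).
It fails at once if a bystander is moved by more than 30 mm (distance of any of bottle_a, bottle_b, bottle_c, jar, beaker, lidstack, brush from where it was at the start of the episode above 0.03 m).
It fails at once if a bottle, the jar or the beaker is tipped over (angle between any of bottle_a, bottle_b, jar, beaker's own z axis and vertical above 0.4 rad).
It also fails if it takes over 72 s, if anything falls off the work surface, if the arm or the gripper's body presses on something with over 40 N, if the wrist force passes 120 N, or if a joint passes its speed limit or range.

ROBOT

A 7-joint arm with a two-finger parallel gripper is mounted at the origin on the work surface. World frame = base frame: x ahead of the robot, y to its left, z up, the work surface at z = 0. Lengths are in mm, angles in rad, forces in N, time in s.
With the tool pointing down it reaches from about 400 to 875 mm from the base axis. Payload 19.3 kg.
Tool frame: the origin (TCP) lies at the very end of the fingers, on their centre line; the grasp point (between the pads) lies 19 mm behind it; z points along the fingers, y is the line along which they close (so a half turn about z gives the same grasp; the last joint's range is limited). The gripper opens to 85 mm and grips with 20 to 120 N. Pads are 22 mm wide; open, the fingers measure 114 mm over their backs; the gripper's body (76 mm by 85 mm) begins 54 mm behind the grasp point. The pads swing forward as they close: fully open they stand 13 mm farther back than shut.
Start: joints at [-1.352, 0.521, -0.036, 1.599, 0.021, 1.021, -0.113], TCP at [178.02, 599.101, 197.691] pointing down, gripper open.
Joint ranges: [-2.91, 2.91], [-0.3, 2.13], [-1.5, 1.42], [0.17, 2.43], [-1.26, 4.41], [0.16, 1.93], [-2.52, 2.52]. Speed limits (rad/s): [1.89, 1.89, 2.39, 2.39, 3.01, 3.01, 3.01].

INTERFACE

Orientations are given as a rotation vector (axis times angle).
In Python, from station import get_state, capture, camera_info, close_job gives the robot as it stands.
- The arm moves only by the tool drive_tool, never from a script. Its argument "deltas" is a list that holds one entry, the list of rows, each a list of 5 numbers: the shift along the tool's x, y, z in cm, then the turn about the tool's z in rad, then the opening, from -1 (shut) to 1 (fully open). In form: [[[x, y, z, twist, claw], ...]]. A call has 1 to 12 rows; each row shifts and turns the commanded pose from where the row before left it, along the tool's axes as they then stand; what a row does not reach is not made up. A row lasts 1/8 s, in which the tool goes at most 62.5 mm and 10.7 degrees, less where a joint would pass 70% of its speed; a pose out of reach is approached as far as the arm can. A call is refused whole if a number of a shift passes 6.25 or a number of a turn 0.188, either way. A call with a gripper value outside its range is refused whole. The fingers move at their own pace and stop on an object; the grip force is fixed at half the most. Time passes only in rows, so rows that do not move let the fingers close. It gives the time, the measured TCP pose, the force, the opening and the grip force at its end, in the units of the state.
- get_state(): the state, without advancing time (a new reading comes with each control period).
- capture(name): name is "side" or "top"; returns (picture, depth): 384x512x3 uint8, red, green, blue; 384x512 float32, mm along the optical axis (not along the pixel's ray), 0 where there is no reading.
- camera_info(name): a dict with "mtx" (3x3 intrinsics, pixels), "position" and "rotation" of the camera in the world. Camera axes: x right, y down, z forward; pixel columns grow to the right and rows downward; lengths in mm; the calibration is good to about 2 mm. A picture is of the moment at which its call begins. camera_info takes no time and is no camera call.
- close_job(): hands the job in; it is judged then, once.
The state is a dict: "time_s": time; "joint_pos": joint angles; "qd": joint speeds; "joint_torque": joint torques, N m; "position": TCP position; "eef_rot": TCP orientation; "force": force on the tool from outside, world axes, zero at the start; "torque": the same for the moment, N m; "finger_gap": opening from 0.0 (shut) to 1.0 (fully open); "gripper_force": force on a finger pad.
Only numpy, scipy, OpenCV 4.12 (cv2) and the standard library are available. Lean on these libraries where they do the work, as an engineer would, in place of code of your own. Each camera call takes 0.05 s, during which the arm holds its last target. There are 200 camera calls.

## Working session

There is one attempt and no reset: what is moved stays moved. The work goes in short steps, Python scripts to look and compute and a tool call to move; the robot and the scene stay as the last step left them, time stands still between calls to the robot, and variables do not carry over. Pictures are saved under pics/ and viewed, at most 10 in all, crops included, and the job is handed in when it is done.

Besides the shell and the picture viewer there is one more tool, called by a JSON object that holds its "name" and its "arguments", one argument or row to a line. drive_tool: Moves the arm, as the interface text tells. Its arguments: {"type":"object","properties":{"deltas":{"type":"array"}},"required":["deltas"]}

```bash
mkdir -p pics; cat > h.py <<'E'
import numpy as np,cv2
from station import *
from scipy.spatial.transform import Rotation as R
def w(name,dep,u,v,z=None):
    c=camera_info(name);K=np.array(c["mtx"]);P=np.array(c["position"]);Q=np.array(c["rotation"])
    if Q.shape!=(3,3): Q=R.from_rotvec(Q).as_matrix()
    r=Q@np.linalg.inv(K)@np.array([u,v,1.])
    return P+r*(dep if z is None else (z-P[2])/r[2])
E
python3 - <<'E'
from h import *
for n in("side","top"):
    p,d=capture(n);np.save(f"{n}0.npy",d);cv2.imwrite(f"pics/{n}0.png",p[:,:,::-1]);print(camera_info(n))
s=get_state();print(s);print(R.from_rotvec(s["eef_rot"]).as_matrix().round(3))
E
```

```text
{'mtx': array([[357.66263655,   0.        , 256.20866971],
       [  0.        , 357.66263655, 198.25756555],
       [  0.        ,   0.        ,   1.        ]]), 'position': array([  37.5188309 , -733.68648908,  636.0844    ]), 'rotation': array([-2.05471696,  0.6595986 , -0.359195  ])}
{'mtx': array([[363.07023056,   0.        , 257.13176322],
       [  0.        , 363.07023056, 194.62710783],
       [  0.        ,   0.        ,   1.        ]]), 'position': array([ 442.37036111,    1.38692549, 1278.97651249]), 'rotation': array([-2.18539321,  2.17992196, -0.13722391])}
{'time_s': 0.1, 'joint_pos': array([-1.3521886 ,  0.52192779, -0.03632091,  1.59992915,  0.02121538,
        1.02112134, -0.1127958 ]), 'qd': array([ 0.00072915, -0.0012221 , -0.00070522,  0.00121356, -0.00067257,
       -0.00068219, -0.00087289]), 'joint_torque': array([ 3.22973130e-03, -9.28486490e+01,  1.98375240e+00, -3.70535159e+01,
        1.80517469e-02,  5.24249714e-03, -9.52515677e-06]), 'position': array([177.95487807, 598.78616138, 197.20780006]), 'eef_rot': array([-4.52082193e-01, -3.10883598e+00,  1.56852210e-03]), 'force': array([-0.13887079, -0.30398319,  0.81079569]), 'torque': array([-0.01666925,  0.01146141,  0.04584244]), 'gripper_force': 0.0, 'finger_gap': 1.0016493143855778}
[[-0.959  0.285 -0.   ]
 [ 0.285  0.959 -0.001]
 [-0.    -0.001 -1.   ]]
```

View pics/top0.png

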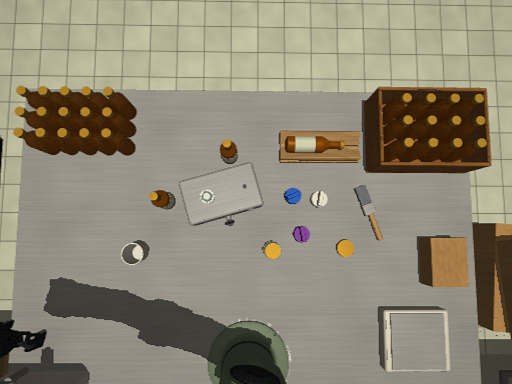

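View pics/side0.png

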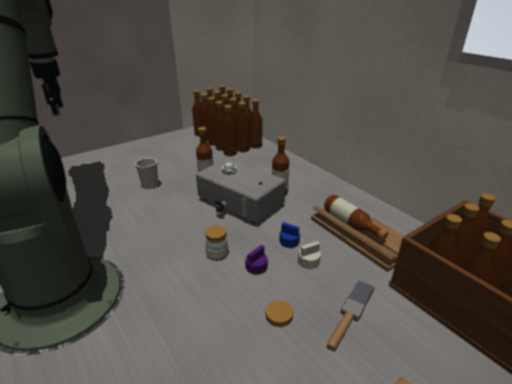

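Top view: the white cap is at (319,198). Look-alikes are blue (293,196), purple (301,234), the jar with a gold lid (272,250) and the brass lid (345,248). The tank is at (221,194) with its neck at (207,197) and tap at (229,221). I choose the white one and check it in an enlarged crop.

```bash
python3 - <<'E'
from h import *
p=cv2.imread("pics/top0.png")
a=cv2.resize(p[155:235,170:270],None,fx=6,fy=6,interpolation=cv2.INTER_CUBIC)
b=cv2.resize(p[178:218,279:339],None,fx=10,fy=10,interpolation=cv2.INTER_CUBIC)
cv2.imwrite("pics/tank.png",a);cv2.imwrite("pics/cap.png",b)
E
```

```text
(no output)
```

View pics/tank.png

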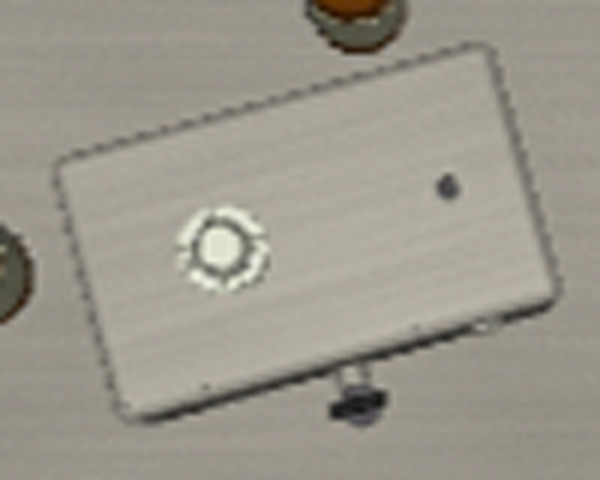

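View pics/cap.png

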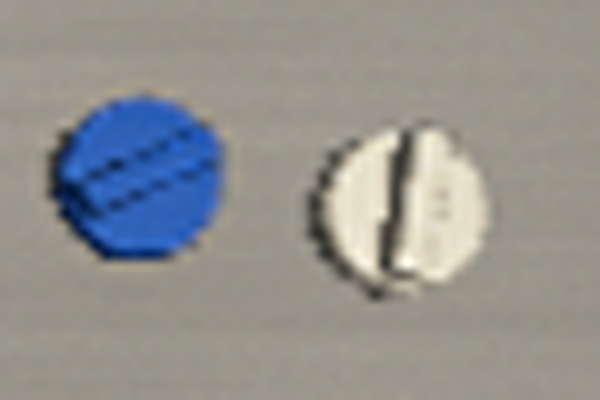

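The crops confirm it. The white cap's skirt is centred near crop (407,208), i.e. full-image (319,198), with the wing running nearly vertically. The tank's top corners are visible and the neck centre is at crop (222,248). I'll measure both with depth and colour.

```bash
python3 - <<'E'
from h import *
d=np.load("top0.npy");p=cv2.imread("pics/top0.png")
def grid(u0,u1,v0,v1):
    V,U=np.mgrid[v0:v1,u0:u1];return U,V,np.array([[w("top",d[v,u],u,v) for u in range(u0,u1)] for v in range(v0,v1)])
U,V,X=grid(305,335,184,214)
Z=X[...,2];print(Z[4:26,6:26].round().astype(int))
for lo,hi in((47,70),(20,70)):
    m=(Z>lo)&(Z<hi);q=X[m][:,:2].astype(np.float32);c=q.mean(0);e,ve=np.linalg.eigh(np.cov(q.T));print(lo,m.sum(),c,np.sqrt(e*12),np.degrees(np.arctan2(ve[1,1],ve[0,1])),cv2.minAreaRect(q))
U,V,X=grid(170,270,155,235);Z=X[...,2]
m=(Z>92)&(Z<108);q=X[m][:,:2].astype(np.float32);r=cv2.minAreaRect(q);print("tank",np.median(Z[m]),r)
m=(Z>114)&(Z<140);q=X[m];print("neck",m.sum(),q.mean(0),cv2.minAreaRect(q[:,:2].astype(np.float32)),cv2.minEnclosingCircle(q[:,:2].astype(np.float32)))
f=lambda x,y,z,s,u0,v0:w("top",0,u0+(x+.5)/s-.5,v0+(y+.5)/s-.5,z).round(1)
print("neckpix",f(222,248,127,6,170,155));C=[f(x,y,100,6,170,155) for x,y in((55,162),(488,44),(558,292),(125,412))];print(C,sum(C)/4)
e=C[0]-C[1];g=C[3]-C[2];print(np.degrees(np.arctan2(e[1],e[0])),np.degrees(np.arctan2(g[1],g[0])),np.linalg.norm(e))
print("cap",f(407,208,30,10,279,178))
E
```

```text
[[   3    1   -1   -2   -2    2    1   -1    0    1   -3    2    2    1
    -3   -3    2    3   -1    2]
 [  -3   -1   -2   -3   -5    0    0    3   -2    4    8    0   -1    4
    -2    4    5   -4    1    1]
 [   2    1    2    5    4   -2   -1    5   -1    2    1    0    0    3
    -1    2   -1   -4    4   -2]
 [  -3    0   -4    1    2   19   28   27   30   50   58   57   54    5
    -3   -1    3    1   -1    0]
 [   1   -4   -1   12   30   31   30   29   31   52   55   62   56   -1
     4   -5    2   -1   -2   -2]
 [   0    1    1   27   31   32   28   29   40   55   60   53   58   30
    32   -1    3    1    1 1279]
 [   2    9   30   31   30   26   30   27   41   55   56   58   54   33
    29   25   -2   -1   -3   -2]
 [   2   23   30   31   23   32   30   30   42   55   54   58   62   33
    28   31    0   -7    0   -2]
 [   7 1279   27   30   30   31   33   27   46   55   59   59   60   28
    29   33   -5    0   -1   -1]
 [  20   30   26   29   28   29   26   29   43   58   57   55   29   27
    30   31   29    2    1   -5]
 [  16   33   31   29   31   30   28   35   50   6
[... 1150 characters left out ...]
1    0   -3    6   -6    1
     2   -1    1   -1    2    1]]
47 57 [ 554.51074 -246.97641] [12.61047668 51.16617023] 170.18333005455548 ((554.3986206054688, -247.17970275878906), (11.89633560180664, 49.070743560791016), 81.50172424316406)
20 206 [ 553.9447  -245.60529] [47.93345701 48.45432533] -164.35911388336103 ((554.120361328125, -246.31439208984375), (53.97496032714844, 51.02085876464844), 71.674072265625)Traceback (most recent call last):
  File "<stdin>", line 9, in <module>
  File "<stdin>", line 4, in grid
  File "h.py", line 5, in w
    c=camera_info(name);K=np.array(c["mtx"]);P=np.array(c["position"]);Q=np.array(c["rotation"])
ValueError: time passes only in moves, steps and waits
```

```bash
python3 - <<'E'
s=open("h.py").read()
s=s.replace("def w(","C={}\ndef w(").replace("c=camera_info(name);","c=C.get(name) or C.setdefault(name,camera_info(name));")
open("h.py","w").write(s)
E
python3 - <<'E'
from h import *
d=np.load("top0.npy")
def grid(u0,u1,v0,v1): return np.array([[w("top",d[v,u],u,v) for u in range(u0,u1)] for v in range(v0,v1)])
X=grid(170,270,155,235);Z=X[...,2]
m=(Z>92)&(Z<108);q=X[m][:,:2].astype(np.float32);print("tank",np.median(Z[m]),cv2.minAreaRect(q),q.mean(0))
m=(Z>113)&(Z<140)&(np.hypot(X[...,0]-554,X[...,1]-156)<60);q=X[m];print("neck",m.sum(),q.mean(0),cv2.minEnclosingCircle(q[:,:2].astype(np.float32)))
f=lambda x,y,z,s,u0,v0:w("top",0,u0+(x+.5)/s-.5,v0+(y+.5)/s-.5,z).round(1)
print("neckpix",f(222,248,127,6,170,155));C_=[f(x,y,100,6,170,155) for x,y in((55,162),(488,44),(558,292),(125,412))];print(C_,sum(C_)/4)
e=C_[0]-C_[1];g=C_[3]-C_[2];print(np.degrees(np.arctan2(e[1],e[0])),np.degrees(np.arctan2(g[1],g[0])),np.linalg.norm(e))
print("cap",f(407,208,30,10,279,178))
E
```

```text
tank 99.61696857871698 ((581.6112670898438, 115.07970428466797), (194.11087036132812, 290.9136047363281), 16.145322799682617) [566.0902    87.003204]
neck 145 [553.29913098 132.47695858 120.52360593] ((553.2045288085938, 132.4349365234375), 23.205280303955078)
neckpix [552.7 131.9 127. ]
[array([601.8, 226. , 100. ]), array([668.2,  -8.8, 100. ]), array([531.9, -47.2, 100. ]), array([466.5, 185.6, 100. ])] [567.1  88.9 100. ]
105.79057768862232 105.69153078182293 244.0081965836394
cap [ 554.9 -246.9   30. ]
```

{"name": "drive_tool", "arguments": {
  "deltas": [
    [[-3.4, -2.8, -1, 0, 1], [-3.4, -2.8, -1, 0, 1], [-3.5, -2.9, -1, 0, 1], [-3.5, -2.9, -1, 0, 1], [-3.5, -2.9, -1, 0, 1], [-3.5, -2.9, -1, 0, 1], [-3.5, -2.9, 0, 0, 1], [-3.5, -2.9, 0, 0, 1], [-3.5, -2.9, 0, 0, 1], [-3.5, -2.9, 0, 0, 1], [-3.5, -2.9, 0, 0, 1], [-3.5, -2.9, 0, 0, 1]]
  ]
}}

```text
time_s: 1.6
position: [480.7, 147.0, 257.6]
eef_rot: [-0.452, -3.109, 0.0]
force: [0.4, 0.1, -0.6]
finger_gap: 0.999
gripper_force: 0.0
```

```bash
cat > g.py <<'E'
import sys
from h import *
# usage: g.py x y z toolx_angle_deg -> remaining move in tool axes (cm, rad)
s=get_state();M=R.from_rotvec(s["eef_rot"]).as_matrix()
yaw=np.degrees(np.arctan2(M[1,0],M[0,0]));T=np.array([float(a) for a in sys.argv[1:5]])
D=M.T@(T[:3]-s["position"])/10;da=(T[3]-yaw+180)%360-180
print("t",s["time_s"],"pos",s["position"].round(1),"yaw",yaw.round(2),"tilt",M[:,2].round(4),"F",s["force"].round(1),"Tz",round(s["torque"][2],2),"gap",round(s["finger_gap"],3),"q",s["joint_pos"].round(2))
print("move cm",D.round(2),"twist",round(-np.radians(da),4))
E
python3 g.py 554.4 -246.9 160 171
```

```text
t 1.6 pos [480.7 147.  257.6] yaw 163.46 tilt [-3.e-04 -1.e-04 -1.e+00] F [ 0.4  0.1 -0.6] Tz -0.02 gap 0.999 q [-0.57  0.26  0.19  1.85 -0.06  1.04  0.93]
move cm [-18.28 -35.66   9.76] twist -0.1316
```

{"name": "drive_tool", "arguments": {
  "deltas": [
    [[-1.8, -3.6, 0.5, 0, 0], [-1.8, -3.6, 0.5, 0, 0], [-1.8, -3.6, 1, 0, 0], [-1.8, -3.6, 1, 0, 0], [-1.8, -3.6, 1, 0, 0], [-1.8, -3.6, 1, 0, 0], [-1.8, -3.6, 1, 0, 0], [-1.8, -3.6, 1, 0, 0], [-1.8, -3.6, 1, 0, 0], [-1.9, -3.3, 1, 0, 0], [0, 0, 0, -0.132, 0], [0, 0, 0, 0, 0]]
  ]
}}

```text
time_s: 3.1
position: [551.7, -245.5, 167.3]
eef_rot: [-0.248, -3.131, -0.001]
force: [-0.0, 0.2, -0.2]
finger_gap: 0.498
gripper_force: 0.0
```

```bash
python3 g.py 554.4 -246.9 34 171; python3 - <<'E'
from h import *
for n in("top","side"):
    p,d=capture(n);np.save(f"{n}1.npy",d);cv2.imwrite(f"pics/{n}1.png",p[:,:,::-1])
p=cv2.imread("pics/side1.png")
cv2.imwrite("pics/s1c.png",cv2.resize(p[170:280,240:360],None,fx=5,fy=5,interpolation=cv2.INTER_CUBIC))
E
```

```text
t 3.1 pos [ 551.7 -245.5  167.3] yaw 170.96 tilt [-7.e-04  5.e-04 -1.e+00] F [-0.   0.2 -0.2] Tz -0.03 gap 0.498 q [ 0.14  0.54  0.26  1.7  -0.16  0.93  1.88]
move cm [-0.3  -0.1  13.33] twist -0.0007
```

View pics/s1c.png

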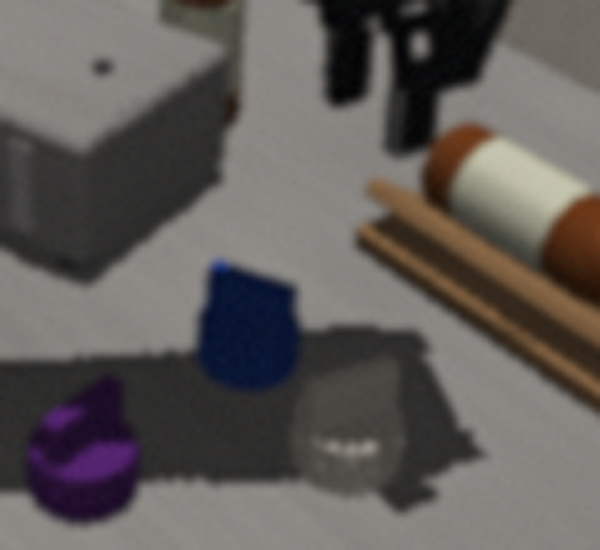

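The side view shows the half-open fingers (crop (345,90) and (410,140)) above the white cap at (350,410). The blue and purple caps are clear of the path. Descending.

{"name": "drive_tool", "arguments": {
  "deltas": [
    [[-0.3, -0.1, 3, 0, 0], [0, 0, 3, 0, 0], [0, 0, 3, 0, 0], [0, 0, 2, 0, 0], [0, 0, 1.3, 0, 0], [0, 0, 1.0, 0, 0], [0, 0, 0, 0, 0]]
  ]
}}

```text
time_s: 4.08
position: [554.7, -246.7, 34.5]
eef_rot: [-0.247, -3.132, -0.0]
force: [-0.5, 0.7, 1.1]
finger_gap: 0.501
gripper_force: 0.0
```

```bash
python3 g.py 554.4 -246.9 34 171
```

```text
t 4.075 pos [ 554.7 -246.7   34.5] yaw 171.0 tilt [-4.e-04  1.e-04 -1.e+00] F [-0.5  0.7  1.1] Tz 0.03 gap 0.501 q [ 0.18  0.72  0.2   1.77 -0.22  0.67  1.92]
move cm [ 0.03 -0.03  0.05] twist -0.0001
```

Close and lift.

{"name": "drive_tool", "arguments": {
  "deltas": [
    [[0, 0, 0, 0, -1], [0, 0, 0, 0, -1], [0, 0, 0, 0, -1], [0, 0, 0, 0, -1], [0, 0, 0, 0, -1], [0, 0, -1, 0, -1], [0, 0, -2, 0, -1], [0, 0, -3, 0, -1], [0, 0, -4, 0, -1], [0, 0, -4, 0, -1], [0, 0, -4, 0, -1], [0, 0, 0, 0, -1]]
  ]
}}

```text
time_s: 5.58
position: [556.1, -247.6, 219.2]
eef_rot: [0.246, 3.126, -0.002]
force: [0.0, 0.9, -0.4]
finger_gap: 0.004
gripper_force: 0.0
```

```bash
python3 g.py 553.4 132.2 214 105.75
```

```text
t 5.575 pos [ 556.1 -247.6  219.2] yaw 171.0 tilt [ 0.0058 -0.0018 -1.    ] F [ 0.   0.9 -0.4] Tz -0.0 gap 0.004 q [ 0.13  0.48  0.28  1.64 -0.15  1.03  1.87]
move cm [ 6.21 37.47  0.45] twist 1.1388
```

The fingers shut fully, so the grasp missed. I'll look.

```bash
python3 - <<'E'
from h import *
for n in("top","side"):
    p,d=capture(n);np.save(f"{n}2.npy",d);cv2.imwrite(f"pics/{n}2.png",p[:,:,::-1])
a=cv2.imread("pics/top2.png")[160:240,265:365];b=cv2.imread("pics/side2.png")[170:290,240:360]
a=cv2.resize(a,(500,400),interpolation=cv2.INTER_CUBIC);b=cv2.resize(b,(400,400))[:, :300]
cv2.imwrite("pics/m2.png",np.hstack([a,b]))
d=np.load("side2.npy")
print(np.median(d[250:258,306:314]),w("side",np.median(d[250:258,306:314]),310,254))
E
```

```text
901.289 [ 544.92382704 -253.48004891   34.11342213]
```

View pics/m2.png

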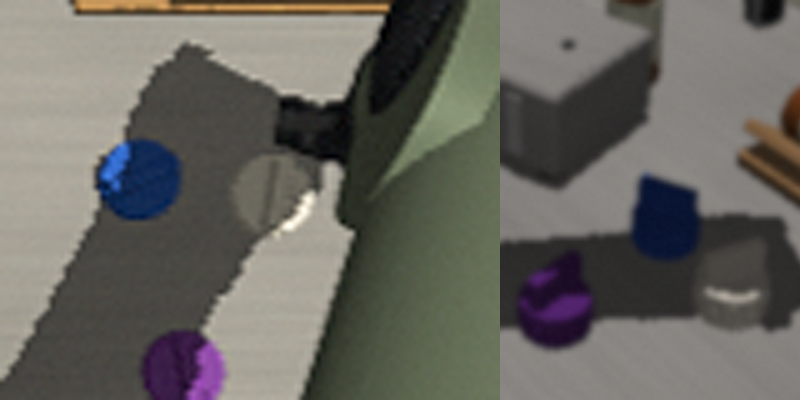

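```bash
python3 - <<'E'
from h import *
def pj(n,X):
    w(n,1,0,0);c=C[n];P=R.from_rotvec(c["rotation"]).as_matrix().T@(np.array(X)-c["position"]);q=np.array(c["mtx"])@P;return (q[:2]/q[2]).round(1),P[2].round()
s=get_state();print(s["position"],s["finger_gap"],pj("top",s["position"]),pj("side",s["position"]))
print("pose of shot1",pj("side",[551.7,-245.5,167.3]))
d=np.load("side2.npy");
def blob(n,u0,u1,v0,v1,lo,hi):
    d=np.load(n+".npy");X=np.array([[w(n[:-1],d[v,u],u,v) for u in range(u0,u1)] for v in range(v0,v1)]).reshape(-1,3)
    m=(X[:,2]>lo)&(X[:,2]<hi);q=X[m];print(n,m.sum(),q.mean(0).round(1),q.min(0).round(1),q.max(0).round(1),cv2.minAreaRect(q[:,:2].astype(np.float32)))
blob("side2",295,325,235,272,48,70)
blob("top0",306,334,184,214,48,70)
blob("top2",306,330,184,214,48,70)
# fingers in the side shots: lowest points
blob("side1",295,335,165,205,150,185)
blob("side2",295,360,140,200,205,240)
E
```

```text
[ 554.77572278 -246.80441741  215.75832171] -0.0020779156380239146 (array([331.5, 192.8]), np.float64(1075.0)) (array([317.4, 190. ]), np.float64(813.0))
pose of shot1 (array([314.2, 207.8]), np.float64(839.0))
side2 106 [ 547.7 -247.8   55.2] [ 525.4 -256.4   48.2] [ 573.4 -236.1   59.5] ((549.4356079101562, -245.88949584960938), (13.527017593383789, 47.87696838378906), 79.67372131347656)
top0 56 [ 554.8 -247.1   56.8] [ 529.8 -255.4   49.5] [ 578.3 -238.2   62.6] ((554.3986206054688, -247.17970275878906), (11.89633560180664, 49.070743560791016), 81.50172424316406)
top2 56 [ 553.7 -246.8   57.2] [ 529.8 -255.3   49. ] [ 577.8 -237.7   64.1] ((554.0399780273438, -247.1983642578125), (11.92567253112793, 48.06032180786133), 79.0521011352539)<stdin>:9: RuntimeWarning: Mean of empty slice.
  ret = um.true_divide(
Traceback (most recent call last):
ValueError: zero-size array to reduction operation minimum which has no identity
```

```bash
python3 - <<'E'
from h import *
for n,u0,u1,v0,v1 in(("side1",290,345,150,215),("side2",290,345,130,205),("top2",315,345,172,205)):
    d=np.load(n+".npy");X=np.array([[w(n[:-1],d[v,u],u,v) for u in range(u0,u1)] for v in range(v0,v1)]).reshape(-1,3)
    tz=167.3 if n=="side1" else 219
    m=(np.hypot(X[:,0]-555,X[:,1]+247)<75)&(X[:,2]>120)&(X[:,2]<400)
    q=X[m];print(n,len(q))
    for lo in range(120,400,10):
        k=q[(q[:,2]>=lo)&(q[:,2]<lo+10)]
        if len(k)>3: print(lo,len(k),k.min(0).round(),k.max(0).round(),k.mean(0).round())
E
```

```text
side1 1472
200 36 [ 535. -275.  202.] [ 564. -217.  210.] [ 548. -239.  206.]
210 72 [ 534. -282.  210.] [ 565. -217.  220.] [ 546. -251.  215.]
220 80 [ 535. -282.  220.] [ 565. -210.  230.] [ 546. -249.  225.]
230 74 [ 533. -279.  230.] [ 562. -209.  240.] [ 546. -247.  235.]
240 65 [ 531. -297.  240.] [ 565. -199.  250.] [ 546. -239.  245.]
250 143 [ 528. -299.  250.] [ 563. -192.  260.] [ 543. -255.  255.]
260 106 [ 529. -303.  260.] [ 560. -187.  270.] [ 540. -255.  265.]
270 164 [ 528. -306.  270.] [ 561. -185.  280.] [ 541. -257.  275.]
280 172 [ 527. -310.  280.] [ 562. -181.  290.] [ 540. -255.  285.]
290 165 [ 526. -312.  290.] [ 554. -181.  300.] [ 537. -263.  295.]
300 219 [ 526. -314.  300.] [ 553. -210.  310.] [ 537. -272.  305.]
310 93 [ 531. -288.  310.] [ 553. -227.  320.] [ 539. -270.  314.]
320 61 [ 516. -284.  320.] [ 553. -255.  330.] [ 538. -276.  325.]
330 22 [ 519. -283.  330.] [ 546. -262.  333.] [ 530. -275.  332.]
side2 1290
250 34 [ 541. -260.  251.] [ 562. -239.  260.] [ 547. -251.  256.]
260 50 [ 540. -262.  260.] [ 558. -231.  270.] [ 547. -252.  265.]

[... 719 characters left out ...]
5.] [ 543. -280.  372.]
top2 169
300 10 [ 548. -233.  302.] [ 556. -216.  310.] [ 551. -226.  305.]
310 8 [ 550. -223.  311.] [ 557. -206.  320.] [ 553. -218.  314.]
320 10 [ 551. -216.  320.] [ 575. -198.  327.] [ 555. -210.  325.]
330 13 [ 552. -209.  334.] [ 575. -188.  340.] [ 560. -202.  338.]
340 53 [ 551. -219.  341.] [ 578. -187.  350.] [ 565. -195.  345.]
350 23 [ 552. -211.  350.] [ 568. -196.  360.] [ 564. -204.  354.]
360 20 [ 551. -216.  360.] [ 572. -207.  369.] [ 560. -211.  364.]
370 8 [ 555. -214.  372.] [ 571. -211.  377.] [ 564. -212.  374.]
380 10 [ 544. -214.  383.] [ 572. -211.  390.] [ 558. -212.  386.]
390 10 [ 545. -213.  390.] [ 566. -211.  398.] [ 554. -212.  394.]
```

The cap is untouched. The depth data show the real fingertips at about z=251 while the state reports about 216. So the reported TCP lies about 35 mm below the real tips, and xy agrees. I'll descend with that correction.

{"name": "drive_tool", "arguments": {
  "deltas": [
    [[0, 0, 3, 0, 0], [0, 0, 3, 0, 0], [0, 0, 3, 0, 0], [0, 0, 3, 0, 0], [0, 0, 3, 0, 0], [0, 0, 2, 0, 0], [0, 0, 1, 0, 0], [0, 0, 0, 0, 0], [0, 0, 0, 0, 0]]
  ]
}}

```text
time_s: 6.8
position: [555.2, -247.1, 35.6]
eef_rot: [0.246, 3.131, -0.001]
force: [-0.4, -0.7, -0.1]
finger_gap: 0.499
gripper_force: 0.0
```

```bash
python3 g.py 554.2 -247 0 170.5;python3 - <<'E'
from h import *
n="side";p,d=capture(n);np.save("side3.npy",d);cv2.imwrite("pics/side3.png",p[:,:,::-1])
u0,u1,v0,v1=285,345,190,275
X=np.array([[w(n,d[v,u],u,v) for u in range(u0,u1)] for v in range(v0,v1)]).reshape(-1,3)
c=p[v0:v1,u0:u1].reshape(-1,3).max(1)
m=(np.hypot(X[:,0]-555,X[:,1]+247)<75)&(X[:,2]>24)&(X[:,2]<140);q=X[m];c=c[m]
for lo in range(24,120,6):
    i=(q[:,2]>=lo)&(q[:,2]<lo+6);k=q[i]
    if len(k)>3: print(lo,len(k),k.min(0).round(),k.max(0).round(),np.percentile(c[i],[10,50,90]))
E
```

```text
t 6.8 pos [ 555.2 -247.1   35.6] yaw 171.01 tilt [ 1.1e-03 -4.0e-04 -1.0e+00] F [-0.4 -0.7 -0.1] Tz 0.01 gap 0.499 q [ 0.18  0.71  0.21  1.77 -0.22  0.67  1.92]
move cm [ 0.11 -0.    3.56] twist 0.0088
24 143 [ 523. -274.   24.] [ 576. -174.   30.] [53. 73. 78.]
30 75 [ 526. -274.   30.] [ 576. -173.   36.] [53.4 73.  77. ]
36 39 [ 526. -256.   36.] [ 573. -173.   42.] [59.8 77.  78. ]
42 40 [ 525. -257.   42.] [ 576. -174.   48.] [54.  76.5 79. ]
48 33 [ 525. -253.   48.] [ 575. -173.   54.] [55.4 78.  79. ]
54 64 [ 524. -252.   54.] [ 575. -173.   59.] [54.3 73.  79. ]
66 6 [ 540. -275.   71.] [ 566. -225.   72.] [ 57.5  81.5 108. ]
72 19 [ 538. -278.   72.] [ 565. -221.   78.] [31.2 56.  74.2]
78 29 [ 538. -282.   78.] [ 568. -220.   84.] [ 7.8 30.  57.8]
84 37 [ 537. -283.   84.] [ 566. -220.   90.] [ 8. 19. 48.]
90 38 [ 539. -283.   90.] [ 567. -219.   96.] [ 9.  18.5 49.7]
96 33 [ 539. -282.   96.] [ 565. -217.  102.] [ 9.  28.  62.8]
102 29 [ 538. -282.  102.] [ 566. -213.  108.] [ 8.8 16.  53.2]
108 22 [ 536. -281.  108.] [ 565. -219.  113.] [ 9.2 15.5 47.7]
114 47 [ 534. -298.  114.] [ 566. -199.  120.] [10. 15. 70.]
```

{"name": "drive_tool", "arguments": {
  "deltas": [
    [[0.1, 0, 1.3, 0.009, 0], [0, 0, 1.1, 0, 0], [0, 0, 0.9, 0, 0], [0, 0, 0, 0, 0], [0, 0, 0, 0, -1], [0, 0, 0, 0, -1], [0, 0, 0, 0, -1], [0, 0, 0, 0, -1], [0, 0, 0, 0, -1], [0, 0, 0, 0, -1]]
  ]
}}

```text
time_s: 8.1
position: [554.1, -246.8, 2.1]
eef_rot: [0.26, 3.13, -0.0]
force: [-0.5, 1.0, 6.7]
finger_gap: 0.13
gripper_force: 59.1
```

```bash
python3 g.py 553.4 132.2 200 105.75
```

```text
t 8.1 pos [ 554.1 -246.8    2.1] yaw 170.5 tilt [ 7.e-04 -3.e-04 -1.e+00] F [-0.5  1.   6.7] Tz 0.07 gap 0.13 q [ 0.19  0.76  0.19  1.79 -0.23  0.61  1.93]
move cm [  6.31  37.37 -19.8 ] twist 1.1301
```

{"name": "drive_tool", "arguments": {
  "deltas": [
    [[0, 0, -1, 0, -1], [0, 0, -2, 0, -1], [0, 0, -3, 0, -1], [0, 0, -4, 0, -1], [0, 0, -4, 0, -1], [0, 0, -4, 0, -1], [0, 0, -2, 0, -1], [0, 0, 0, 0, -1]]
  ]
}}

```text
time_s: 9.1
position: [554.3, -247.0, 204.1]
eef_rot: [0.26, 3.127, -0.001]
force: [0.3, 0.4, -2.2]
finger_gap: 0.129
gripper_force: 58.5
```

```bash
python3 g.py 553.4 132.2 200 105.75
```

```text
t 9.1 pos [ 554.3 -247.   204.1] yaw 170.49 tilt [ 3.3e-03 -9.0e-04 -1.0e+00] F [ 0.3  0.4 -2.2] Tz -0.02 gap 0.129 q [ 0.13  0.5   0.28  1.66 -0.16  1.    1.87]
move cm [ 6.36 37.38  0.38] twist 1.1299
```

Held. Move across (translation first), then twist.

{"name": "drive_tool", "arguments": {
  "deltas": [
    [[0.6, 3.7, 0, 0, -1], [0.6, 3.7, 0, 0, -1], [0.6, 3.7, 0, 0, -1], [0.6, 3.7, 0, 0, -1], [0.6, 3.7, 0, 0, -1], [0.7, 3.8, 0, 0, -1], [0.7, 3.8, 0, 0, -1], [0.7, 3.8, 0, 0, -1], [0.7, 3.8, 0, 0, -1], [0.6, 3.7, 0, 0, -1], [0, 0, 0, 0.16, -1], [0, 0, 0, 0.16, -1]]
  ]
}}

```text
time_s: 10.6
position: [551.8, 133.0, 201.1]
eef_rot: [-0.762, -3.047, 0.001]
force: [0.1, -0.6, -1.5]
finger_gap: 0.132
gripper_force: 58.6
```

{"name": "drive_tool", "arguments": {
  "deltas": [
    [[0, 0, 0, 0.16, -1], [0, 0, 0, 0.16, -1], [0, 0, 0, 0.16, -1], [0, 0, 0, 0.16, -1], [0, 0, 0, 0.17, -1], [0, 0, 0, 0, -1], [0, 0, 0, 0, -1]]
  ]
}}

```text
time_s: 11.48
position: [552.1, 132.8, 201.4]
eef_rot: [-1.891, -2.509, 0.001]
force: [0.1, 0.2, -1.7]
finger_gap: 0.128
gripper_force: 58.6
```

```bash
python3 g.py 553.4 132.2 135 105.75;python3 - <<'E'
from h import *
n="side";p,d=capture(n);np.save("side4.npy",d);cv2.imwrite("pics/side4.png",p[:,:,::-1])
b=p[90:230,180:320,::-1];cv2.imwrite("pics/s4c.png",cv2.resize(b,None,fx=4,fy=4,interpolation=cv2.INTER_CUBIC))
E
```

```text
t 11.475 pos [552.1 132.8 201.4] yaw 105.99 tilt [-5.e-04 -2.e-04 -1.e+00] F [ 0.1  0.2 -1.7] Tz 0.0 gap 0.128 q [-0.69  0.47  0.49  1.77 -0.26  0.97  0.18]
move cm [-0.09  0.11  6.64] twist 0.0042
```

View pics/s4c.png

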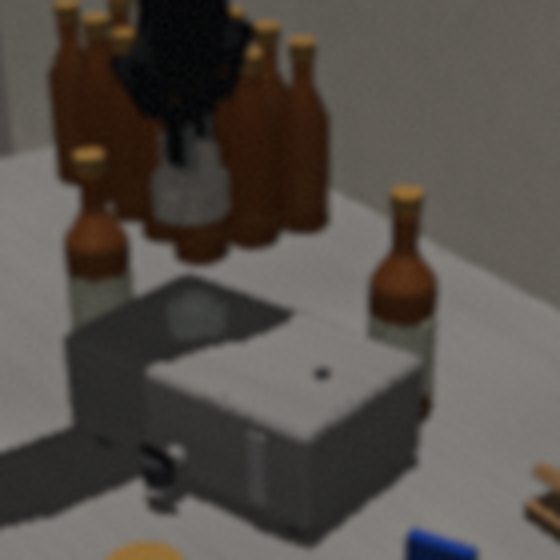

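The side view shows the cap held level at crop (190,190) above the neck (195,312). Fine centring, then descend.

{"name": "drive_tool", "arguments": {
  "deltas": [
    [[-0.1, 0.1, 1, 0.004, -1], [0, 0, 2, 0, -1], [0, 0, 2, 0, -1], [0, 0, 1.5, 0, -1], [0, 0, 0.8, 0, -1], [0, 0, 0.4, 0, -1], [0, 0, 0.2, 0, -1], [0, 0, 0, 0, -1], [0, 0, 0, 0, -1]]
  ]
}}

```text
time_s: 12.65
position: [553.8, 132.1, 123.0]
eef_rot: [1.901, 2.501, 0.001]
force: [-0.0, -0.6, -1.5]
finger_gap: 0.125
gripper_force: 58.7
```

```bash
python3 g.py 553.4 132.2 116 105.75
```

```text
t 12.65 pos [553.8 132.1 123. ] yaw 105.53 tilt [ 5.e-04  2.e-04 -1.e+00] F [-0.  -0.6 -1.5] Tz 0.02 gap 0.125 q [-0.65  0.57  0.44  1.84 -0.33  0.81  0.23]
move cm [ 0.02 -0.04  0.7 ] twist -0.0039
```

{"name": "drive_tool", "arguments": {
  "deltas": [
    [[0, 0, 0.15, 0, -1], [0, 0, 0.15, 0, -1], [0, 0, 0.1, 0, -1], [0, 0, 0.1, 0, -1], [0, 0, 0, 0, -1], [0, 0, 0, 0, -1]]
  ]
}}

```text
time_s: 13.4
position: [553.7, 132.1, 117.8]
eef_rot: [1.901, 2.501, 0.0]
force: [0.5, -0.6, 0.1]
finger_gap: 0.123
gripper_force: 59.1
```

{"name": "drive_tool", "arguments": {
  "deltas": [
    [[0, 0, 0.1, 0, -1], [0, 0, 0, 0, -1]]
  ]
}}

```text
time_s: 13.65
position: [553.3, 132.2, 116.5]
eef_rot: [-1.901, -2.501, 0.001]
force: [-1.4, 1.1, -1.1]
finger_gap: 0.126
gripper_force: 58.8
```

{"name": "drive_tool", "arguments": {
  "deltas": [
    [[0, 0, 0.1, 0, -1], [0, 0, 0, 0, -1]]
  ]
}}

```text
time_s: 13.9
position: [553.5, 132.2, 115.8]
eef_rot: [-1.901, -2.501, -0.0]
force: [-3.6, 1.4, 4.0]
finger_gap: 0.124
gripper_force: 59.7
```

{"name": "drive_tool", "arguments": {
  "deltas": [
    [[0, 0, 0.05, 0, -1], [0, 0, 0, 0, -1], [0, 0, 0, 0, -1], [0, 0, 0, -0.05, -1], [0, 0, 0, 0, -1]]
  ]
}}

```text
time_s: 14.52
position: [553.8, 132.4, 115.7]
eef_rot: [-1.837, -2.549, -0.001]
force: [-4.2, 1.3, 10.3]
finger_gap: 0.128
gripper_force: 60.4
```

{"name": "drive_tool", "arguments": {
  "deltas": [
    [[0, 0, 0, -0.06, -1], [0, 0, 0, 0, -1]]
  ]
}}

```text
time_s: 14.78
position: [553.9, 132.5, 115.7]
eef_rot: [1.759, 2.603, 0.002]
force: [-3.5, 1.8, 9.6]
finger_gap: 0.129
gripper_force: 60.3
```

```bash
python3 g.py 553.4 132.2 116 105.75
```

```text
t 14.775 pos [553.9 132.5 115.7] yaw 111.89 tilt [ 6.e-04  9.e-04 -1.e+00] F [-3.5  1.8  9.6] Tz 0.11 gap 0.129 q [-0.62  0.57  0.41  1.84 -0.31  0.79  0.33]
move cm [-0.01 -0.05 -0.03] twist 0.1072
```

{"name": "drive_tool", "arguments": {
  "deltas": [
    [[0, -0.03, 0, -0.06, -1], [0, 0, 0, -0.04, -1], [0, 0, 0, 0, -1]]
  ]
}}

```text
time_s: 15.15
position: [553.8, 132.4, 115.8]
eef_rot: [1.627, 2.687, 0.002]
force: [-1.9, 2.7, 8.6]
finger_gap: 0.125
gripper_force: 60.1
```

{"name": "drive_tool", "arguments": {
  "deltas": [
    [[0, 0, 0, -0.05, -1], [0, 0, 0, -0.05, -1], [0, 0, 0, 0, -1]]
  ]
}}

```text
time_s: 15.52
position: [553.8, 132.4, 115.8]
eef_rot: [1.491, 2.765, 0.002]
force: [-1.9, 2.2, 8.6]
finger_gap: 0.124
gripper_force: 60.1
```

{"name": "drive_tool", "arguments": {
  "deltas": [
    [[0, 0, 0, -0.05, -1], [0, 0, 0, -0.05, -1], [0, 0, 0, 0, -1]]
  ]
}}

```text
time_s: 15.9
position: [553.9, 132.3, 115.8]
eef_rot: [1.35, 2.836, 0.002]
force: [-1.2, 1.2, 8.9]
finger_gap: 0.124
gripper_force: 60.1
```

{"name": "drive_tool", "arguments": {
  "deltas": [
    [[0, 0, 0, -0.05, -1], [0, 0, 0, -0.04, -1], [0, 0, 0, 0, -1]]
  ]
}}

```text
time_s: 16.27
position: [554.0, 132.3, 115.7]
eef_rot: [1.222, 2.893, 0.002]
force: [-1.2, 1.9, 6.9]
finger_gap: 0.125
gripper_force: 59.9
```

{"name": "drive_tool", "arguments": {
  "deltas": [
    [[0, 0, 0, -0.04, -1], [0, 0, 0, -0.04, -1], [0, 0, 0, 0, -1]]
  ]
}}

```text
time_s: 16.65
position: [553.5, 132.2, 115.3]
eef_rot: [1.106, 2.94, 0.001]
force: [-0.4, 3.4, 3.9]
finger_gap: 0.126
gripper_force: 59.6
```

```bash
python3 g.py 553.4 132.2 108 105.75
```

```text
t 16.65 pos [553.5 132.2 115.3] yaw 138.78 tilt [ 4.e-04  4.e-04 -1.e+00] F [-0.4  3.4  3.9] Tz 0.12 gap 0.126 q [-0.54  0.55  0.28  1.84 -0.21  0.78  0.7 ]
move cm [ 0.01 -0.01  0.73] twist 0.5765
```

{"name": "drive_tool", "arguments": {
  "deltas": [
    [[0, 0, 0, -0.04, -1], [0, 0, 0, 0, -1]]
  ]
}}

```text
time_s: 16.9
position: [553.2, 131.9, 115.0]
eef_rot: [-1.046, -2.962, 0.0]
force: [-0.3, 2.1, 0.9]
finger_gap: 0.128
gripper_force: 59.0
```

{"name": "drive_tool", "arguments": {
  "deltas": [
    [[0, 0, 0, -0.03, -1], [0, 0, 0, 0, -1]]
  ]
}}

```text
time_s: 17.15
position: [553.2, 131.9, 115.1]
eef_rot: [-1.002, -2.977, 0.0]
force: [-0.3, 2.1, -3.1]
finger_gap: 0.126
gripper_force: 58.8
```

{"name": "drive_tool", "arguments": {
  "deltas": [
    [[0, 0, 0.1, 0, -1], [0, 0, 0.05, 0, -1], [0, 0, 0, 0, -1]]
  ]
}}

```text
time_s: 17.52
position: [553.3, 132.1, 113.6]
eef_rot: [-1.003, -2.977, -0.0]
force: [1.2, 3.6, -0.2]
finger_gap: 0.124
gripper_force: 59.0
```

{"name": "drive_tool", "arguments": {
  "deltas": [
    [[0, 0, 0.1, -0.02, -1], [0, 0, 0.05, 0, -1], [0, 0, 0, 0, -1]]
  ]
}}

```text
time_s: 17.9
position: [553.3, 131.9, 112.1]
eef_rot: [-0.973, -2.987, 0.0]
force: [0.5, 2.6, -2.7]
finger_gap: 0.131
gripper_force: 58.7
```

```bash
python3 g.py 553.4 132.2 108 105.75
```

```text
t 17.9 pos [553.3 131.9 112.1] yaw 143.9 tilt [-2.e-04 -1.e-04 -1.e+00] F [ 0.5  2.6 -2.7] Tz 0.04 gap 0.131 q [-0.52  0.56  0.25  1.84 -0.19  0.77  0.78]
move cm [0.01 0.03 0.41] twist 0.6659
```

{"name": "drive_tool", "arguments": {
  "deltas": [
    [[0.02, 0.03, 0.1, 0, -1], [0, 0, 0.1, 0, -1], [0, 0, 0.1, 0, -1], [0, 0, 0, 0, -1]]
  ]
}}

```text
time_s: 18.4
position: [553.3, 132.1, 109.1]
eef_rot: [-0.973, -2.987, 0.0]
force: [-0.3, 0.3, -1.4]
finger_gap: 0.129
gripper_force: 58.7
```

{"name": "drive_tool", "arguments": {
  "deltas": [
    [[0, 0, 0.1, 0, -1], [0, 0, 0, 0, -1]]
  ]
}}

```text
time_s: 18.65
position: [553.4, 132.3, 108.1]
eef_rot: [0.973, 2.987, -0.0]
force: [-0.1, 1.1, -1.2]
finger_gap: 0.128
gripper_force: 58.7
```

{"name": "drive_tool", "arguments": {
  "deltas": [
    [[0, 0, 0.05, 0, -1], [0, 0, 0, 0, -1]]
  ]
}}

```text
time_s: 18.9
position: [553.4, 132.3, 107.9]
eef_rot: [0.973, 2.987, 0.0]
force: [-1.6, -0.9, 3.7]
finger_gap: 0.13
gripper_force: 59.5
```

{"name": "drive_tool", "arguments": {
  "deltas": [
    [[0, 0, 0, 0.05, -1], [0, 0, 0, 0.05, -1], [0, 0, 0, 0, -1]]
  ]
}}

```text
time_s: 19.27
position: [553.5, 132.3, 107.9]
eef_rot: [1.121, 2.935, 0.0]
force: [-1.1, 0.5, 6.0]
finger_gap: 0.124
gripper_force: 59.6
```

{"name": "drive_tool", "arguments": {
  "deltas": [
    [[0, 0, 0.02, 0.05, -1], [0, 0, 0.02, 0.05, -1], [0, 0, 0, 0, -1]]
  ]
}}

```text
time_s: 19.65
position: [553.7, 132.2, 107.7]
eef_rot: [1.265, 2.875, 0.0]
force: [-1.6, -0.2, 8.7]
finger_gap: 0.127
gripper_force: 60.2
```

```bash
python3 g.py 553.4 132.2 104 78.9
```

```text
t 19.65 pos [553.7 132.2 107.7] yaw 132.48 tilt [ 6.e-04  0.e+00 -1.e+00] F [-1.6 -0.2  8.7] Tz -0.04 gap 0.127 q [-0.55  0.57  0.3   1.84 -0.24  0.76  0.62]
move cm [ 0.02 -0.02  0.37] twist 0.9352
```

{"name": "drive_tool", "arguments": {
  "deltas": [
    [[0, 0, 0, 0.05, -1], [0, 0, 0, 0.05, -1], [0, 0, 0, 0, -1]]
  ]
}}

```text
time_s: 20.02
position: [553.5, 132.2, 107.4]
eef_rot: [1.407, 2.809, -0.0]
force: [-1.4, -0.2, 4.3]
finger_gap: 0.129
gripper_force: 59.7
```

{"name": "drive_tool", "arguments": {
  "deltas": [
    [[0, 0, 0.03, 0.05, -1], [0, 0, 0.03, 0.05, -1], [0, 0, 0, 0, -1]]
  ]
}}

```text
time_s: 20.4
position: [553.4, 132.2, 106.9]
eef_rot: [1.545, 2.735, -0.0]
force: [-2.1, 0.2, 7.0]
finger_gap: 0.126
gripper_force: 60.1
```

{"name": "drive_tool", "arguments": {
  "deltas": [
    [[0, 0, 0.03, 0.05, -1], [0, 0, 0.03, 0.05, -1], [0, 0, 0, 0, -1]]
  ]
}}

```text
time_s: 20.78
position: [553.5, 132.2, 106.5]
eef_rot: [1.68, 2.654, 0.0]
force: [-1.6, -0.8, 10.4]
finger_gap: 0.129
gripper_force: 60.6
```

{"name": "drive_tool", "arguments": {
  "deltas": [
    [[0, 0, 0.01, 0.05, -1], [0, 0, 0.01, 0.05, -1], [0, 0, 0, 0, -1]]
  ]
}}

```text
time_s: 21.15
position: [553.4, 132.2, 106.2]
eef_rot: [-1.811, -2.567, 0.0]
force: [-2.1, -0.5, 8.9]
finger_gap: 0.123
gripper_force: 60.4
```

{"name": "drive_tool", "arguments": {
  "deltas": [
    [[0, 0, 0.02, 0.05, -1], [0, 0, 0.02, 0.05, -1], [0, 0, 0, 0, -1]]
  ]
}}

```text
time_s: 21.52
position: [553.3, 132.2, 105.8]
eef_rot: [-1.937, -2.473, 0.0]
force: [-3.8, -1.2, 9.0]
finger_gap: 0.125
gripper_force: 60.4
```

{"name": "drive_tool", "arguments": {
  "deltas": [
    [[0, 0, 0.02, 0.05, -1], [0, 0, 0.02, 0.05, -1], [0, 0, 0, 0, -1]]
  ]
}}

```text
time_s: 21.9
position: [553.3, 132.3, 105.3]
eef_rot: [-2.058, -2.374, 0.0]
force: [-3.8, 0.2, 9.5]
finger_gap: 0.128
gripper_force: 60.4
```

```bash
python3 g.py 553.4 132.2 104 78.9
```

```text
t 21.9 pos [553.3 132.3 105.3] yaw 98.16 tilt [-2.e-04  1.e-04 -1.e+00] F [-3.8  0.2  9.5] Tz -0.09 gap 0.128 q [-0.66  0.6   0.47  1.85 -0.37  0.78  0.14]
move cm [-0.01  0.01  0.13] twist 0.3361
```

{"name": "drive_tool", "arguments": {
  "deltas": [
    [[0, 0, 0.02, 0.05, -1], [0, 0, 0.02, 0.05, -1], [0, 0, 0, 0, -1]]
  ]
}}

```text
time_s: 22.28
position: [553.1, 132.1, 105.0]
eef_rot: [-2.174, -2.268, 0.001]
force: [-4.6, -1.3, 12.5]
finger_gap: 0.125
gripper_force: 60.7
```

{"name": "drive_tool", "arguments": {
  "deltas": [
    [[0, 0, 0.02, 0.05, -1], [0, 0, 0.01, 0.04, -1], [0, 0, 0, 0, -1]]
  ]
}}

```text
time_s: 22.65
position: [552.9, 132.2, 104.6]
eef_rot: [-2.273, -2.168, 0.001]
force: [-5.3, -1.1, 11.1]
finger_gap: 0.128
gripper_force: 60.7
```

```bash
python3 g.py 553.4 132.2 104 78.9
```

```text
t 22.65 pos [552.9 132.2 104.6] yaw 87.28 tilt [-9.e-04 -0.e+00 -1.e+00] F [-5.3 -1.1 11.1] Tz -0.07 gap 0.128 q [-0.7   0.61  0.52  1.85 -0.42  0.78 -0.01]
move cm [0.01 0.05 0.06] twist 0.1462
```

{"name": "drive_tool", "arguments": {
  "deltas": [
    [[0, -0.04, 0.01, 0.04, -1], [0, 0, 0.01, 0.04, -1], [0, 0, 0, 0, -1]]
  ]
}}

```text
time_s: 23.02
position: [552.8, 132.2, 104.4]
eef_rot: [-2.358, -2.075, 0.001]
force: [-4.1, -0.5, 9.0]
finger_gap: 0.125
gripper_force: 60.3
```

```bash
python3 g.py 553.4 132.2 104 78.9
```

```text
t 23.025 pos [552.8 132.2 104.4] yaw 82.7 tilt [-5.e-04 -0.e+00 -1.e+00] F [-4.1 -0.5  9. ] Tz -0.08 gap 0.125 q [-0.71  0.62  0.54  1.86 -0.43  0.79 -0.07]
move cm [0.   0.06 0.04] twist 0.0663
```

{"name": "drive_tool", "arguments": {
  "deltas": [
    [[0, 0, 0.01, 0.03, -1], [0, 0, 0, 0.03, -1], [0, 0, 0, 0, -1]]
  ]
}}

```text
time_s: 23.4
position: [552.3, 132.5, 104.2]
eef_rot: [-2.418, -2.004, 0.001]
force: [-4.8, -0.6, 11.1]
finger_gap: 0.122
gripper_force: 60.6
```

```bash
python3 g.py 553.4 132.2 104 78.9
```

```text
t 23.4 pos [552.3 132.5 104.2] yaw 79.3 tilt [-1.3e-03  2.0e-04 -1.0e+00] F [-4.8 -0.6 11.1] Tz 0.31 gap 0.122 q [-0.72  0.62  0.56  1.86 -0.45  0.79 -0.12]
move cm [-0.01  0.11  0.02] twist 0.007
```

The torque jump (Tz 0.31) at about 64.6° from the click, with the rim near 2 mm, means the stop is reached. Release and back off.

{"name": "drive_tool", "arguments": {
  "deltas": [
    [[0, 0, -0.05, 0, -1], [0, 0, 0, 0, 0], [0, 0, 0, 0, 0], [0, 0, 0, 0, 0], [0, 0, 0, 0, 0], [0, 0, -1, 0, 0], [0, 0, -2, 0, 0], [0, 0, -4, 0, 0], [0, 0, -4, 0, 0], [0, 0, -4, 0, 0], [0, 0, 0, 0, 0], [0, 0, 0, 0, 0]]
  ]
}}

```text
time_s: 24.9
position: [552.7, 132.4, 254.6]
eef_rot: [-2.421, -2.002, -0.0]
force: [0.2, 0.1, -0.5]
finger_gap: 0.499
gripper_force: 0.0
```

```bash
python3 - <<'E'
from h import *
n="side";p,d=capture(n);s=get_state();print(s["time_s"],s["position"],s["force"],s["finger_gap"])
b=p[100:220,180:300,::-1];cv2.imwrite("pics/s5c.png",cv2.resize(b,None,fx=4,fy=4,interpolation=cv2.INTER_CUBIC))
X=np.array([[w(n,d[v,u],u,v) for u in range(205,255)] for v in range(130,195)]).reshape(-1,3)
m=(np.hypot(X[:,0]-553,X[:,1]-132)<40)&(X[:,2]>110)&(X[:,2]<180);q=X[m];h=np.histogram(q[:,2],np.arange(110,180,2.));print(dict(zip(h[1],h[0])));t=q[q[:,2]>150];print(t.mean(0),np.median(t[:,2]),cv2.minAreaRect(t[:,:2].astype(np.float32)))
E
```

```text
24.95 [552.58148196 132.29668935 254.15533176] [-0.90360348  0.12058377 -0.62036617] 0.5009158035187865
{np.float64(110.0): np.int64(11), np.float64(112.0): np.int64(11), np.float64(114.0): np.int64(12), np.float64(116.0): np.int64(8), np.float64(118.0): np.int64(13), np.float64(120.0): np.int64(8), np.float64(122.0): np.int64(11), np.float64(124.0): np.int64(10), np.float64(126.0): np.int64(14), np.float64(128.0): np.int64(13), np.float64(130.0): np.int64(42), np.float64(132.0): np.int64(23), np.float64(134.0): np.int64(7), np.float64(136.0): np.int64(5), np.float64(138.0): np.int64(6), np.float64(140.0): np.int64(6), np.float64(142.0): np.int64(4), np.float64(144.0): np.int64(6), np.float64(146.0): np.int64(3), np.float64(148.0): np.int64(7), np.float64(150.0): np.int64(5), np.float64(152.0): np.int64(7), np.float64(154.0): np.int64(3), np.float64(156.0): np.int64(5), np.float64(158.0): np.int64(21), np.float64(160.0): np.int64(7), np.float64(162.0): np.int64(0), np.float64(164.0): np.int64(0), np.float64(166.0): np.int64(0), np.float64(168.0): np.int64(0), np.float64(170.0): np.int64(0), np.float64(172.0): np.int64(0), np.float64(174.0): np.int64(0), np.float64(176.0): np.int64(0)}
[546.34108473 127.43464167 157.00893121] 158.55543040894167 ((547.6851196289062, 133.47183227539062), (53.146461486816406, 11.543904304504395), 84.79590606689453)
```

View pics/s5c.png

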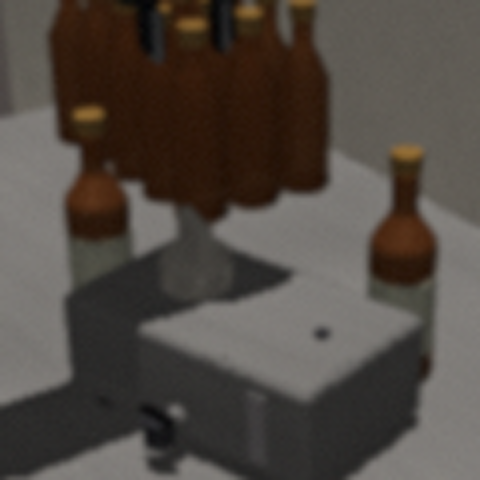

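The cap sits down on the neck at crop (195,265). Its skirt top is at about 131–132 mm and the wing top at about 160 mm, so the rim is near 2 mm. The bottles are upright and the gripper is clear.

```bash
python3 -c "
from station import *
print(close_job())"
```

```text
the job is handed in; nothing more can be done
None
```

I handed the job in after about 25 s: the cap landed on the crests, clicked after about 38° anticlockwise, and was screwed clockwise to its stop (rim about 2 mm above the neck's foot, at most about 14 N pressed) and released; the first grasp missed because the reported TCP sits about 35 mm below the real fingertips, and no verdict came back.

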